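# Set up the two circuit-board pallets on the soldering bench

## Robot

A 6-joint arm with a two-finger parallel gripper is mounted at the origin on the work surface. World frame = base frame: x ahead of the robot, y to its left, z up, the work surface at z = 0. Lengths are in m, angles in rad, forces in N, time in s.
With the tool pointing down it reaches from about 0.3 to 0.775 m from the base axis. Payload 14.6 kg.
Tool frame: the origin (TCP) lies where the fingers leave the gripper's body, on its centre line; the fingertips stand 73 mm ahead of it and the grasp point (between the pads) lies manip.grip_depth ahead of it (manip.grip_depth is the distance from the TCP to the grasp point, in m); z points along the fingers, y is the line along which they close (so a half turn about z gives the same grasp; the last joint's range is limited). The gripper opens to 85 mm and grips with 20 to 120 N. Pads are 22 mm wide; open, the fingers measure 114 mm over their backs; the gripper's body (76 mm by 85 mm) begins 54 mm behind the grasp point. The pads swing forward as they close: fully open they stand 13 mm farther back than shut.
Start: joints at [1.2, 0.3, 1.521, -0, 1.321, -0.067], TCP at [0.165, 0.525, 0.304] pointing down, gripper open.
Joint ranges: [-3.03, 3.03], [-0.79, 2.21], [0.23, 2.52], [-1.04, 4.18], [0, 3.07], [-2.55, 2.55]. Speed limits (rad/s): [2.22, 2.22, 2.57, 3.14, 3.14, 3.14].

## Interface

Orientations are given as a rotation vector (axis times angle).
In Python, from cell import manip gives the robot as it stands.
- The arm moves only by the tool move_arm, never from a script. Its argument "targets" is a list of rows, each an object with "delta_pos": the shift along the tool's x, y, z in cm, a list of three; "turn": the turn about the tool's z in rad; "hand": the opening, from -1 (shut) to 1 (fully open). A call has 1 to 5 rows; each row is the pose to reach, as a shift and turn from the pose commanded when the call began, along the tool's axes at that moment; what a row does not reach only later rows make up. A row lasts 1/10 s, in which the tool goes at most 50 mm and 8.59 degrees, less where a joint would pass 70% of its speed; a pose out of reach is approached as far as the arm can. A call with a gripper value outside its range is refused whole. The fingers move at their own pace and stop on an object; the grip force is fixed at half the most. Time passes only in rows, so rows that repeat a pose let the fingers close. It gives the time, the measured TCP pose, the force, the opening and the grip force at its end, in the units of the state.
- manip.observe(): the state, without advancing time (a new reading comes with each control period).
- manip.snapshot(name): name is "scene" or "side" or "wrist"; returns a dict with "color" (400x640x3 uint8, red, green, blue), "z_map" (400x640 float32, m along the optical axis (not along the pixel's ray), 0 where there is no reading), "K" (3x3 intrinsics, pixels), "view" (4x4, takes a point from world to camera coordinates); the wrist camera has in their place "tool_from_camera" (4x4, takes a point from camera to tool coordinates, whose origin is the TCP and whose axes are the flange's). Camera axes: x right, y down, z forward; pixel columns grow to the right and rows downward; lengths in m; the calibration is good to about 2 mm. A picture is of the moment at which its call begins: read the wrist's pose just before it.
- manip.hand_in(): hands the job in; it is judged then, once.
The state is a dict: "t": time; "joint_pos": joint angles; "qd": joint speeds; "tau": joint torques, N m; "tool_pos": TCP position; "eef_rot": TCP orientation; "wrist_force": force on the tool from outside, world axes, zero at the start; "moment": the same for the moment, N m; "opening": finger opening in m; "gripper_force": force on a finger pad.
Only numpy, scipy, OpenCV 4.12 (cv2) and the standard library are available. Lean on these libraries where they do the work, as an engineer would, in place of code of your own. Each camera call takes 0.05 s, during which the arm holds its last target. There are 200 camera calls.

## Task

Set up the two board pallets for the next lesson: on the green board, set the heat sink centred and square on the big black chip and stand the brass weight upright on the middle of the heat sink; on the white board's pallet, stand the solder reel inside the ring to the left of the board and the flux jar inside the ring to its right (left and right as the robot at the base sees them, looking out over the bench). Leave the multimeter, the screwdriver and the yellow parts tray where they are.

Things in the scene. Friction and masses are not known exactly. Their poses are not given: they have to be found in the camera images.
- green_pallet: Work pallet with the GREEN circuit board: fixed black plate 110 (x) by 240 (y) mm, 8 high. Origin: centre of its underside; x away from the robot, y to its left. Board 90 by 70 in the middle, top at z 12; on it, centred and square, the black chip 40 by 40, flat top at z 16, all else lower. White printed rings 64 across on the plate (z 8): left at y +88, right at y -88, x 0. (sizes in mm)
- white_pallet: Work pallet with the WHITE circuit board: fixed black plate 110 (x) by 240 (y) mm, 8 high. Origin: centre of its underside; x away from the robot, y to its left. Board 90 by 70 in the middle, top at z 12; on it, centred and square, the black chip 40 by 40, flat top at z 16, all else lower. White printed rings 64 across on the plate (z 8): left at y +88, right at y -88, x 0. (sizes in mm)
- heatsink_mid (a point): Centre of the aluminium heat sink, a silver finned square block 44 by 44 by 28 high, about 0.09 kg; point 14 above its base, x along the fins, z up. Solid to grip on all four sides. Stands upright on the bench at the start, turned by up to 0.7 rad. (sizes in mm)
- weight_mid (a point): Centre of the brass weight, an upright cylinder 36 across and 34 high with a knob 22 across on top, 50 high in all, about 0.3 kg; point 25 above its base, z up. (sizes in mm)
- reel_mid (a point): Centre of the solder reel: upright spool with orange end discs 50 across (4 thick) and silvery wire 47 across between them, 45 high, about 0.25 kg; point 22.5 above its base, z up. (sizes in mm)
- jar_mid (a point): Centre of the flux jar: round amber jar 44 across with white lid, 50 high, about 0.1 kg; point 25 above its base, z up. (sizes in mm)
- multimeter: Bystander, not to be moved: red multimeter lying flat, 150 by 76 by 36 high, loose; origin at the centre of its underside, x along its length. (sizes in mm)
- screwdriver: Bystander, not to be moved: screwdriver lying on the bench, loose; origin at its underside, x along its length towards the tip. (sizes in mm)
- parts_tray: Bystander, not to be moved: yellow three-part tray 60 by 140 by 25 high, beyond the pallets, loose; origin at the centre of its underside. (sizes in mm)

How it is judged:
By the outcome, as a careful person would: the job done as asked, in the order asked, and still so for the second after the job is handed in, with the robot touching nothing.
It also fails if it takes over 109 s, if anything falls off the work surface, if the arm or the gripper's body presses on something with over 40 N, if the wrist force passes 120 N, or if a joint passes its speed limit or range.

## Working session

There is one attempt and no reset: what is moved stays moved. The work goes in short steps, Python scripts to look and compute and a tool call to move; the robot and the scene stay as the last step left them, time stands still between calls to the robot, and variables do not carry over. Pictures are saved under pics/ and viewed, at most 14 in all, crops included, and the job is handed in when it is done.

Besides the shell and the picture viewer there is one more tool, called after ">>>" as name(argument=value, ...), one argument or row to a line, values as JSON. move_arm: Moves the arm, as the interface text tells. Its arguments: {"type":"object","properties":{"targets":{"type":"array","items":{"type":"object","properties":{"delta_pos":{"type":"array","items":{"type":"number"}},"turn":{"type":"number"},"hand":{"type":"number"}}}}},"required":["targets"]}

```bash
ls; mkdir -p pics; python3 - <<'E'
from cell import manip
import cv2,numpy as np
s=manip.observe();print({k:np.round(v,3) for k,v in s.items()},manip.grip_depth)
for n in("scene","side"):
    d=manip.snapshot(n);np.savez('pics/%s0.npz'%n,**d);cv2.imwrite('pics/%s0.png'%n,d['color'][:,:,::-1])
    print(n,d['K'],d['view'])
E
```

```text
pics
{'t': np.float64(0.0), 'joint_pos': array([ 1.2  ,  0.301,  1.522,  0.   ,  1.321, -0.067]), 'qd': array([-0.   ,  0.001, -0.002,  0.001, -0.   ,  0.   ]), 'tau': array([-2.0000e-03, -5.4349e+01, -3.6180e+01, -0.0000e+00,  4.0000e-03,
        0.0000e+00]), 'tool_pos': array([0.164, 0.525, 0.303]), 'eef_rot': array([-4.750e-01, -3.105e+00,  2.000e-03]), 'wrist_force': array([ 0.206, -0.467, -0.883]), 'moment': array([ 0.022, -0.047,  0.005]), 'gripper_force': np.float64(0.0), 'opening': np.float64(0.086)} 0.0539
scene [[509.98104709   0.         328.45895001]
 [  0.         509.98104709 199.54038087]
 [  0.           0.           1.        ]] [[ 0.50829642  0.86117124  0.00434055 -0.27425947]
 [ 0.74160872 -0.43515272 -0.51054738 -0.39647011]
 [-0.43777992  0.26272839 -0.85983867  1.80822069]
 [ 0.          0.          0.          1.        ]]
side [[482.9916333    0.         309.83364152]
 [  0.         482.9916333  205.29202875]
 [  0.           0.           1.        ]] [[ 0.83565926 -0.54921121  0.00637585 -0.49861162]
 [-0.39983792 -0.61625519 -0.67849774  0.25288109]
 [ 0.37656771  0.56444362 -0.73457482  1.03636023]
 [ 0.          0.          0.          1.        ]]
```

View pics/scene0.png

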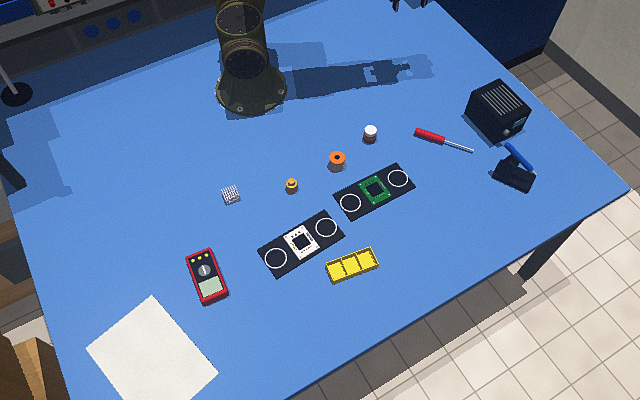

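View pics/side0.png

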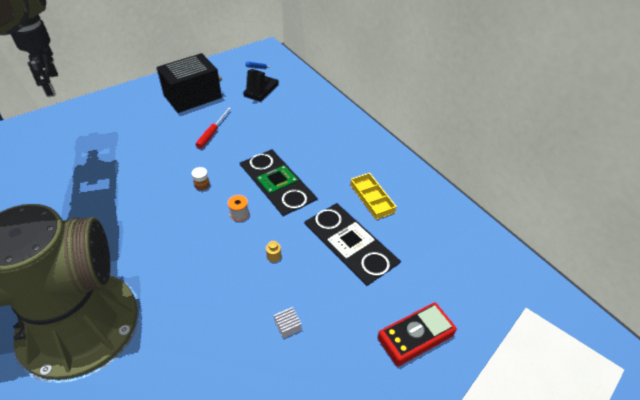

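The scene view shows heat sink (230,194), weight (291,185), reel (337,158), jar (370,133), green board (374,190) and white board (301,242). In the side view the same things are at (288,321), (273,250), (238,206), (200,177), (278,180) and (350,240).

```bash
cat > h.py <<'E'
import cv2,numpy as np
def cast(d,uv,z,T=None):
    """pixels -> world points on plane z; T = world_from_camera"""
    if T is None: T=np.linalg.inv(d['view'])
    uv=np.atleast_2d(np.asarray(uv,float))
    r=np.c_[uv,np.ones(len(uv))]@np.linalg.inv(d['K']).T@T[:3,:3].T
    o=T[:3,3]
    return o+r*((z-o[2])/r[:,2])[:,None]
def cloud(d,T=None):
    if T is None: T=np.linalg.inv(d['view'])
    z=d['z_map'];v,u=np.mgrid[:z.shape[0],:z.shape[1]]
    c=np.stack([u*z,v*z,z],-1)@np.linalg.inv(d['K']).T
    P=c@T[:3,:3].T+T[:3,3];P[z==0]=np.nan
    return P
def tool(s):
    T=np.eye(4);T[:3,:3]=cv2.Rodrigues(np.array(s['eef_rot'],float))[0];T[:3,3]=s['tool_pos'];return T
def delta(s,xyz):
    """cm shift in tool axes to bring TCP to world xyz"""
    T=tool(s);return np.round(100*T[:3,:3].T@(np.array(xyz)-T[:3,3]),2)
E
python3 - <<'E'
from h import *
seeds={'scene':dict(hs=(230,194),wt=(291,185),reel=(337,158),jar=(370,133)),'side':dict(hs=(288,321),wt=(273,250),reel=(238,206),jar=(200,177))}
boards={'scene':dict(g=(374,190),w=(301,242)),'side':dict(g=(278,180),w=(350,240))}
for n in seeds:
    d=dict(np.load(f'pics/{n}0.npz'));P=cloud(d);hsv=cv2.cvtColor(d['color'],cv2.COLOR_RGB2HSV)
    print(n,'bench z',np.nanmedian(P[200:260,120:170,2]))
    for k,(u,v) in seeds[n].items():
        w=np.s_[v-22:v+23,u-22:u+23];Q=P[w].reshape(-1,3);Q=Q[Q[:,2]>.012]
        zt=np.nanpercentile(Q[:,2],95);tp=Q[Q[:,2]>zt-.006]
        r=cv2.minAreaRect((tp[:,:2]*1000).astype(np.float32))
        print(k,'top',zt.round(3),'mean',tp.mean(0).round(3),'rect',np.round(r[0]),np.round(r[1]),round(r[2],1),'all',Q.min(0).round(3),Q.max(0).round(3))
    dark=(hsv[...,2]<70)
    for k,(u,v) in boards[n].items():
        # rings: white contours on plate; plate: non-blue region
        m=np.uint8(~((hsv[...,0]>95)&(hsv[...,0]<125)&(hsv[...,1]>90)&(hsv[...,2]>70)))
        lab=cv2.connectedComponents(m)[1];m=np.uint8(lab==lab[v,u])
        c=max(cv2.findContours(m,0,1)[0],key=len)[:,0]
        r=cv2.minAreaRect((cast(d,c,.006)[:,:2]*1000).astype(np.float32))
        print(k,'plate',np.round(r[0],1),np.round(r[1],1),round(r[2],1))
        wh=np.uint8((hsv[...,1]<60)&(hsv[...,2]>150)&(m>0)) 
        for q in cv2.findContours(wh,cv2.RETR_EXTERNAL,1)[0]:
            if len(q)>14 and cv2.contourArea(q)>80:
                e=cv2.fitEllipse(q);print('  white blob',np.round(cast(d,[e[0]],.008)[0]*1000,1),np.round(e[1],1))
E
```

```text
scene bench z 7.614992789228836e-05
hs top 0.033 mean [ 0.375 -0.254  0.029] rect [ 376. -254.] [46. 44.] 76.6 all [ 0.351 -0.277  0.012] [ 0.401 -0.229  0.035]
wt top 0.05 mean [ 0.444 -0.077  0.048] rect [445. -77.] [18. 20.] 62.5 all [ 0.425 -0.095  0.012] [ 0.461 -0.059  0.053]
reel top 0.049 mean [0.439 0.088 0.046] rect [438.  88.] [46. 48.] 88.6 all [0.414 0.064 0.012] [0.465 0.115 0.054]
jar top 0.053 mean [0.403 0.237 0.051] rect [404. 238.] [36. 40.] 57.4 all [0.38  0.217 0.012] [0.422 0.259 0.057]
g plate [583.1 139.4] [111.6 242.7] 0.3
  white blob [582.1  51.6   8. ] [17.3 20.4]
  white blob [581.6 227.6   8. ] [16.2 19.8]
w plate [ 625.2 -143.1] [111.3 241.8] 4.1
  white blob [ 630.3 -230.6    8. ] [19.8 21.7]
  white blob [ 622.9 -142.6    8. ] [26.8 34. ]
  white blob [617.3 -55.4   8. ] [18.3 21. ]
side bench z -0.0008401304349345828
hs top 0.029 mean [ 0.374 -0.251  0.027] rect [ 374. -250.] [47. 45.] 83.0 all [ 0.349 -0.275  0.013] [ 0.399 -0.226  0.032]
wt top 0.049 mean [ 0.441 -0.077  0.048] rect [441. -76.] [20. 19.] 59.7 all [ 0.424 -0.094  0.012] [ 0.458 -0.059  0.052]
reel top 0.046 mean [0.436 0.091 0.044] rect [437.  92.] [50. 47.] 29.6 all [0.412 0.065 0.013] [0.46  0.118 0.048]
jar top 0.051 mean [0.399 0.238 0.049] rect [399. 240.] [41. 36.] 88.1 all [0.379 0.215 0.012] [0.421 0.261 0.053]
g plate [579.9 142.9] [107.  245.1] 0.3
w plate [ 622.4 -140.1] [107.7 243.9] 4.3
  white blob [ 630.1 -229.     8. ] [21.9 27.7]
  white blob [ 623.9 -139.9    8. ] [28.5 41.8]
  white blob [616.6 -53.5   8. ] [18.7 25. ]
```

>>> move_arm(
  targets=[
    {"delta_pos": [-25, -16, 0], "turn": 0.75, "hand": 1},
    {"delta_pos": [-25, -16, 0], "turn": 0.75, "hand": 1},
    {"delta_pos": [-25, -16, 0], "turn": 0.75, "hand": 1},
    {"delta_pos": [-25, -16, 0], "turn": 0.75, "hand": 1},
    {"delta_pos": [-25, -16, 0], "turn": 0.75, "hand": 1},
  ],
)

```text
t: 0.6
tool_pos: [0.3259, 0.3315, 0.3038]
eef_rot: [-1.588, -2.711, 0.0]
wrist_force: [1.1, 1.0, 0.2]
opening: 0.0849
gripper_force: 0.0
```

```bash
cat >> h.py <<'E'
def plan(s,xyz,yaw_deg):
    """print tool-axis shift (cm) and turn (rad) to TCP xyz with closing line at yaw_deg (mod 180)"""
    T=tool(s);y=np.degrees(np.arctan2(T[1,1],T[0,1]))
    e=(yaw_deg-y+90)%180-90
    print('t',round(float(s['t']),2),'TCP',np.round(T[:3,3],4),'close',round(y,2),'tilt',np.round(T[:2,2],4),'q6',np.round(s['joint_pos'][5],2),'open',np.round(s['opening'],4),'F',np.round(s['wrist_force'],1),'-> delta',delta(s,xyz),'turn',round(-np.radians(e),3))
E
python3 - <<'E'
from h import *
from cell import manip
s=manip.observe();plan(s,[.40,-.25,.30],-10)
E
```

```text
t 0.6 TCP [0.3259 0.3315 0.3038] close 29.29 tilt [-0.0001 -0.0001] q6 0.2 open 0.0849 F [1.1 1.  0.2] -> delta [-54.34 -21.98   0.38] turn 0.686
```

>>> move_arm(
  targets=[
    {"delta_pos": [-54, -22, 0], "turn": 0.68, "hand": 1},
    {"delta_pos": [-54, -22, 0], "turn": 0.68, "hand": 1},
    {"delta_pos": [-54, -22, 0], "turn": 0.68, "hand": 1},
    {"delta_pos": [-54, -22, 0], "turn": 0.68, "hand": 1},
    {"delta_pos": [-54, -22, 0], "turn": 0.68, "hand": 1},
  ],
)

```text
t: 1.1
tool_pos: [0.3572, 0.0835, 0.3039]
eef_rot: [2.4, 2.027, 0.0]
wrist_force: [2.0, -0.4, 0.1]
opening: 0.0857
gripper_force: 0.0
```

```bash
python3 - <<'E'
from h import *
from cell import manip
s=manip.observe();plan(s,[.375,-.25,.26],-10)
E
```

```text
t 1.1 TCP [0.3572 0.0835 0.3039] close -9.65 tilt [ 0.0003 -0.    ] q6 0.3 open 0.0857 F [ 2.  -0.4  0.1] -> delta [-32.58   7.35   4.39] turn 0.006
```

>>> move_arm(
  targets=[
    {"delta_pos": [-32.6, 7.4, 4.4], "turn": 0, "hand": 1},
    {"delta_pos": [-32.6, 7.4, 4.4], "turn": 0, "hand": 1},
    {"delta_pos": [-32.6, 7.4, 4.4], "turn": 0, "hand": 1},
    {"delta_pos": [-32.6, 7.4, 4.4], "turn": 0, "hand": 1},
    {"delta_pos": [-32.6, 7.4, 4.4], "turn": 0, "hand": 1},
  ],
)

```text
t: 1.6
tool_pos: [0.372, -0.1642, 0.2711]
eef_rot: [2.395, 2.033, 0.0]
wrist_force: [0.8, 0.5, 0.9]
opening: 0.085
gripper_force: 0.0
```

```bash
python3 - <<'E'
from h import *
from cell import manip
s=manip.observe();plan(s,[.375,-.25,.26],-10)
E
```

```text
t 1.6 TCP [ 0.372  -0.1642  0.2711] close -9.36 tilt [ 0.0003 -0.0001] q6 -0.34 open 0.085 F [0.8 0.5 0.9] -> delta [-8.42  1.69  1.11] turn 0.011
```

>>> move_arm(
  targets=[
    {"delta_pos": [-8.4, 1.7, 1.1], "turn": 0.01, "hand": 1},
    {"delta_pos": [-8.4, 1.7, 1.1], "turn": 0.01, "hand": 1},
    {"delta_pos": [-8.4, 1.7, 1.1], "turn": 0.01, "hand": 1},
    {"delta_pos": [-8.4, 1.7, 1.1], "turn": 0.01, "hand": 1},
  ],
)

```text
t: 2.0
tool_pos: [0.3753, -0.2479, 0.2598]
eef_rot: [-2.406, -2.019, 0.0]
wrist_force: [0.2, 0.4, 0.5]
opening: 0.0854
gripper_force: 0.0
```

```bash
cat >> h.py <<'E'
def wrist(manip,name):
    s=manip.observe();d=manip.snapshot('wrist');cv2.imwrite(f'pics/{name}.png',d['color'][:,:,::-1])
    return s,d,tool(s)@np.array(d['tool_from_camera'])
E
python3 - <<'E'
from h import *
from cell import manip
s,d,T=wrist(manip,'w1');plan(s,[.375,-.25,.26],-10)
print(np.round(d['tool_from_camera'],3),d['K'][0,0])
P=cloud(d,T)
m=(P[...,2]>.02)&(P[...,2]<.04)&(abs(P[...,0]-.375)<.06)&(abs(P[...,1]+.25)<.06)
r=cv2.minAreaRect((P[m][:,:2]*1e4).astype(np.float32));print(m.sum(),r,np.median(P[m][:,2]))
E
```

```text
t 2.0 TCP [ 0.3753 -0.2479  0.2598] close -10.0 tilt [-0.001   0.0009] q6 -0.49 open 0.0854 F [0.2 0.4 0.5] -> delta [-0.21  0.   -0.02] turn 0.0
[[-0.    -0.958 -0.286  0.072]
 [ 1.    -0.     0.     0.   ]
 [-0.    -0.286  0.958 -0.069]
 [ 0.     0.     0.     1.   ]] 350.1693692311016
1663 ((3746.35791015625, -2517.9052734375), (445.5023498535156, 439.8395690917969), 83.28716278076172) 0.026974351631524007
```

View pics/w1.png

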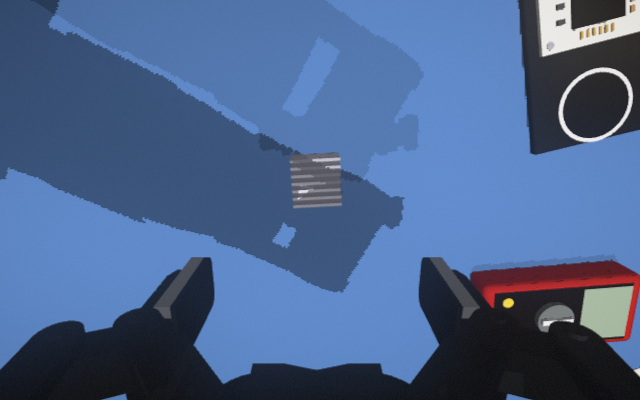

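The heat sink sits at px (316,180), fins along the closing line, at (0.3746, -0.2518), turned about -6.7°. I'll check the fingertip depth from the same picture before descending.

```bash
python3 - <<'E'
from h import *
from cell import manip
s,d,T=wrist(manip,'w2')
C=cloud(d,np.array(d['tool_from_camera']))
m=(C[...,2]>.03)&(C[...,2]<.11)&(abs(C[...,0])<.03)
for sg in(1,-1):
    q=C[m&(C[...,1]*sg>0)];print(len(q),'tip z max',np.nanpercentile(q[:,2],99),'inner y',np.nanmin(abs(q[:,1])),'x',np.nanpercentile(q[:,0],[2,98]))
print(manip.grip_depth);plan(s,[.3746,-.2518,.110],-6.7)
E
```

```text
2579 tip z max 0.05904763238106335 inner y 0.04218436948798469 x [-0.01054413  0.01091682]
2559 tip z max 0.05895667017468497 inner y 0.041932949585003314 x [-0.01057134  0.0109316 ]
0.0539
t 2.05 TCP [ 0.3755 -0.2473  0.2601] close -9.92 tilt [-0.0005  0.0005] q6 -0.49 open 0.0853 F [ 0.1  0.5 -0.5] -> delta [-0.47 -0.   15.01] turn -0.056
```

>>> move_arm(
  targets=[
    {"delta_pos": [-0.5, 0, 15], "turn": -0.056, "hand": 1},
    {"delta_pos": [-0.5, 0, 15], "turn": -0.056, "hand": 1},
    {"delta_pos": [-0.5, 0, 15], "turn": -0.056, "hand": 1},
    {"delta_pos": [-0.5, 0, 15], "turn": -0.056, "hand": 1},
    {"delta_pos": [-0.5, 0, 15], "turn": -0.056, "hand": 1},
  ],
)

```text
t: 2.6
tool_pos: [0.3753, -0.2522, 0.1115]
eef_rot: [-2.346, -2.089, 0.0]
wrist_force: [-1.0, -0.5, 1.2]
opening: 0.0858
gripper_force: 0.0
```

```bash
python3 - <<'E'
from h import *
from cell import manip
s,d,T=wrist(manip,'w3')
P=cloud(d,T)
m=(P[...,2]>.015)&(P[...,2]<.04)&(abs(P[...,0]-.375)<.035)&(abs(P[...,1]+.25)<.035)
r=cv2.minAreaRect((P[m][:,:2]*1e4).astype(np.float32));print(m.sum(),r,np.median(P[m][:,2]))
plan(s,[.3746,-.2518,.074],-6.7)
E
```

```text
8331 ((3743.41748046875, -2516.805419921875), (455.9955139160156, 443.17535400390625), 83.27519989013672) 0.02589290834365318
t 2.6 TCP [ 0.3753 -0.2522  0.1115] close -6.64 tilt [-0.0003  0.0002] q6 -0.56 open 0.0858 F [-1.  -0.5  1.2] -> delta [ 0.03 -0.07  3.75] turn 0.001
```

View pics/w3.png

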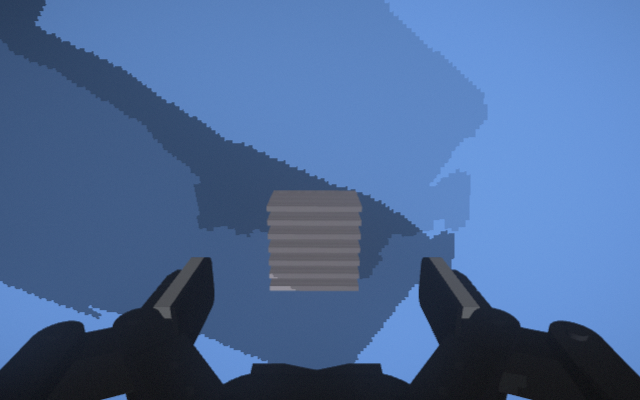

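The heat sink (268–361, 190–290) is square between the open fingers. I'll descend and close.

>>> move_arm(
  targets=[
    {"delta_pos": [0, -0.05, 3.7], "turn": 0, "hand": 1},
    {"delta_pos": [0, -0.05, 3.7], "turn": 0, "hand": 1},
    {"delta_pos": [0, -0.05, 3.7], "turn": 0, "hand": 1},
    {"delta_pos": [0, -0.05, 3.7], "turn": 0, "hand": -1},
    {"delta_pos": [0, -0.05, 3.7], "turn": 0, "hand": -1},
  ],
)

```text
t: 3.15
tool_pos: [0.3749, -0.253, 0.075]
eef_rot: [2.345, 2.086, 0.001]
wrist_force: [-0.7, 0.5, -0.0]
opening: 0.0591
gripper_force: 0.0
```

>>> move_arm(
  targets=[
    {"delta_pos": [0, 0, 0], "turn": 0, "hand": -1},
    {"delta_pos": [0, 0, 0], "turn": 0, "hand": -1},
    {"delta_pos": [0, 0, 0], "turn": 0, "hand": -1},
    {"delta_pos": [0, 0, 0], "turn": 0, "hand": -1},
    {"delta_pos": [0, 0, 0], "turn": 0, "hand": -1},
  ],
)

```text
t: 3.65
tool_pos: [0.3747, -0.2529, 0.0745]
eef_rot: [2.346, 2.087, 0.0]
wrist_force: [-3.5, 2.8, 15.1]
opening: 0.0427
gripper_force: 60.7
```

>>> move_arm(
  targets=[
    {"delta_pos": [0, 0, -5], "turn": 0, "hand": -1},
    {"delta_pos": [0, 0, -12], "turn": 0, "hand": -1},
    {"delta_pos": [0, 0, -12], "turn": 0, "hand": -1},
    {"delta_pos": [0, 0, -12], "turn": 0, "hand": -1},
    {"delta_pos": [0, 0, -12], "turn": 0, "hand": -1},
  ],
)

```text
t: 4.15
tool_pos: [0.3741, -0.2525, 0.193]
eef_rot: [2.347, 2.088, 0.0]
wrist_force: [0.5, 0.8, -0.7]
opening: 0.0431
gripper_force: 61.9
```

```bash
python3 - <<'E'
from h import *
from cell import manip
s=manip.observe();plan(s,[.50,.10,.20],0)
E
```

```text
t 4.15 TCP [ 0.3741 -0.2525  0.193 ] close -6.71 tilt [ 0.0001 -0.0001] q6 -0.56 open 0.0431 F [ 0.5  0.8 -0.7] -> delta [36.47  8.39 -0.7 ] turn -0.117
```

>>> move_arm(
  targets=[
    {"delta_pos": [36.5, 8.4, -1], "turn": -0.117, "hand": -1},
    {"delta_pos": [36.5, 8.4, -1], "turn": -0.117, "hand": -1},
    {"delta_pos": [36.5, 8.4, -1], "turn": -0.117, "hand": -1},
    {"delta_pos": [36.5, 8.4, -1], "turn": -0.117, "hand": -1},
    {"delta_pos": [36.5, 8.4, -1], "turn": -0.117, "hand": -1},
  ],
)

```text
t: 4.65
tool_pos: [0.4581, -0.0152, 0.1985]
eef_rot: [-2.22, -2.22, 0.003]
wrist_force: [1.5, -0.8, -1.5]
opening: 0.043
gripper_force: 61.9
```

```bash
python3 - <<'E'
from h import *
from cell import manip
s=manip.observe();plan(s,[.52,.14,.24],0)
E
```

```text
t 4.65 TCP [ 0.4581 -0.0152  0.1985] close -0.01 tilt [-0.0026  0.0003] q6 -0.11 open 0.043 F [ 1.5 -0.8 -1.5] -> delta [15.52  6.17 -4.16] turn -0.0
```

>>> move_arm(
  targets=[
    {"delta_pos": [15.5, 6.2, -4.2], "turn": 0, "hand": -1},
    {"delta_pos": [15.5, 6.2, -4.2], "turn": 0, "hand": -1},
    {"delta_pos": [15.5, 6.2, -4.2], "turn": 0, "hand": -1},
    {"delta_pos": [15.5, 6.2, -4.2], "turn": 0, "hand": -1},
    {"delta_pos": [15.5, 6.2, -4.2], "turn": 0, "hand": -1},
  ],
)

```text
t: 5.15
tool_pos: [0.5206, 0.1402, 0.2405]
eef_rot: [-2.217, -2.224, 0.002]
wrist_force: [0.6, -0.2, -1.5]
opening: 0.0429
gripper_force: 61.9
```

```bash
python3 - <<'E'
from h import *
from cell import manip
s,d,T=wrist(manip,'w4');np.savez('pics/w4.npz',T=T,**d)
hsv=cv2.cvtColor(d['color'],cv2.COLOR_RGB2HSV)
m=cv2.inRange(hsv,(45,80,40),(85,255,255))
c=max(cv2.findContours(m,0,1)[0],key=cv2.contourArea)[:,0]
print('board',cv2.minAreaRect((cast(d,c,.012,T)[:,:2]*1000).astype(np.float32)))
mm=np.uint8(m==0);
# chip: dark hole inside green
cs,h=cv2.findContours(m,cv2.RETR_CCOMP,1)
for q,hh in zip(cs,h[0]):
    if hh[3]>=0 and cv2.contourArea(q)>500:print('chip',cv2.minAreaRect((cast(d,q[:,0],.016,T)[:,:2]*1000).astype(np.float32)))
w=cv2.inRange(hsv,(0,0,150),(180,60,255))
for q in cv2.findContours(w,0,1)[0]:
    if len(q)>30 and cv2.contourArea(q)>1500:
        e=cv2.fitEllipse(q);p=cast(d,q[:,0],.008,T)[:,:2]*1000;print('ring',cv2.minEnclosingCircle(p.astype(np.float32)))
# held heat sink in tool frame
C=cloud(d,np.array(d['tool_from_camera']))
k=(C[...,2]>.038)&(C[...,2]<.085)&(abs(C[...,0])<.03)&(abs(C[...,1])<.0205);q=C[k]
print(k.sum(),np.nanpercentile(q,[1,50,99],axis=0).round(4))
plan(s,[.5815,.1405,.14],0)
E
```

```text
board ((580.4007568359375, 141.19471740722656), (90.95821380615234, 69.88400268554688), 0.17113101482391357)
chip ((580.0980224609375, 141.12184143066406), (41.07926559448242, 40.77052307128906), 0.18902993202209473)
ring ((579.995361328125, 228.71591186523438), 32.24639129638672)
ring ((381.9306640625, 243.86312866210938), 23.596988677978516)
13594 [[-0.02   -0.0201  0.046 ]
 [ 0.0079 -0.0001  0.0492]
 [ 0.0236  0.0201  0.073 ]]
t 5.15 TCP [0.5206 0.1402 0.2405] close 0.17 tilt [-0.0018 -0.0001] q6 0.19 open 0.0429 F [ 0.6 -0.2 -1.5] -> delta [ 0.02  6.11 10.04] turn 0.003
```

View pics/w4.png

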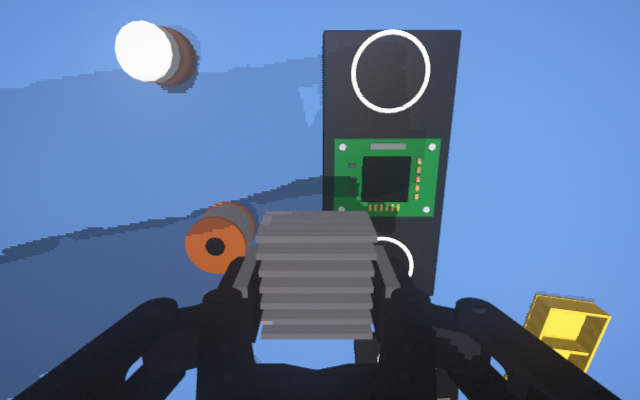

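The picture shows the heat sink held square (258–375, 211–338), the green chip at (387,178) and the left ring at (390,70). The chip centre is at (0.5802, 0.1411) and the heat sink is offset +1.4 mm along tool x. I'll move above the chip.

>>> move_arm(
  targets=[
    {"delta_pos": [-0.05, 5.95, 8], "turn": 0, "hand": -1},
    {"delta_pos": [-0.05, 5.95, 10], "turn": 0, "hand": -1},
    {"delta_pos": [-0.05, 5.95, 12.5], "turn": 0, "hand": -1},
    {"delta_pos": [-0.05, 5.95, 12.5], "turn": 0, "hand": -1},
    {"delta_pos": [-0.05, 5.95, 12.5], "turn": 0, "hand": -1},
  ],
)

```text
t: 5.7
tool_pos: [0.5794, 0.1364, 0.1168]
eef_rot: [-2.222, -2.22, 0.003]
wrist_force: [0.3, 0.8, 0.6]
opening: 0.0429
gripper_force: 61.7
```

```bash
python3 - <<'E'
from h import *
from cell import manip
s,d,T=wrist(manip,'w5')
hsv=cv2.cvtColor(d['color'],cv2.COLOR_RGB2HSV)
m=cv2.inRange(hsv,(45,80,40),(85,255,255))
c=max(cv2.findContours(m,0,1)[0],key=cv2.contourArea)[:,0]
p=cast(d,c,.012,T)[:,:2]*1000
print('board visible',p.min(0),p.max(0))
C=cloud(d,np.array(d['tool_from_camera']))
k=(C[...,2]>.044)&(C[...,2]<.048)&(abs(C[...,0])<.035)&(abs(C[...,1])<.018);q=C[k]
print('hs top x',np.nanpercentile(q[:,0],[1,99]).round(4))
plan(s,[.5802,.1397,.0905],.18)
E
```

```text
board visible [535.15710141 120.83140268] [625.69900679 176.84413264]
hs top x [-0.0204  0.0235]
t 5.7 TCP [0.5794 0.1364 0.1168] close -0.05 tilt [-0.0022 -0.0004] q6 0.17 open 0.0429 F [0.3 0.8 0.6] -> delta [0.33 0.09 2.63] turn -0.004
```

>>> move_arm(
  targets=[
    {"delta_pos": [0.33, 0.1, 1.5], "turn": -0.004, "hand": -1},
    {"delta_pos": [0.33, 0.1, 2.1], "turn": -0.004, "hand": -1},
    {"delta_pos": [0.33, 0.1, 2.1], "turn": -0.004, "hand": -1},
    {"delta_pos": [0.33, 0.1, 2.1], "turn": -0.004, "hand": -1},
  ],
)

```text
t: 6.15
tool_pos: [0.5809, 0.1406, 0.0963]
eef_rot: [2.217, 2.226, 0.0]
wrist_force: [-0.4, -0.8, -1.1]
opening: 0.0435
gripper_force: 61.8
```

```bash
python3 - <<'E'
from h import *
from cell import manip
s=manip.observe()
plan(s,[.5803,.1398,.0905],.18)
E
```

```text
t 6.15 TCP [0.5809 0.1406 0.0963] close 0.24 tilt [0.0003 0.    ] q6 0.17 open 0.0435 F [-0.4 -0.8 -1.1] -> delta [-0.08 -0.06  0.58] turn 0.001
```

>>> move_arm(
  targets=[
    {"delta_pos": [-0.08, -0.06, 0], "turn": 0, "hand": -1},
    {"delta_pos": [-0.08, -0.06, 0.2], "turn": 0, "hand": -1},
    {"delta_pos": [-0.08, -0.06, 0.4], "turn": 0, "hand": -1},
    {"delta_pos": [-0.08, -0.06, 0.55], "turn": 0, "hand": -1},
    {"delta_pos": [-0.08, -0.06, 0.55], "turn": 0, "hand": -1},
  ],
)

```text
t: 6.65
tool_pos: [0.5803, 0.1397, 0.0906]
eef_rot: [2.217, 2.226, -0.0]
wrist_force: [-1.7, -0.3, 3.8]
opening: 0.0428
gripper_force: 62.4
```

```bash
python3 - <<'E'
from h import *
from cell import manip
s=manip.observe()
plan(s,[.5803,.1398,.0905],.18)
E
```

```text
t 6.65 TCP [0.5803 0.1397 0.0906] close 0.23 tilt [ 0. -0.] q6 0.17 open 0.0428 F [-1.7 -0.3  3.8] -> delta [ 0.01 -0.    0.01] turn 0.001
```

>>> move_arm(
  targets=[
    {"delta_pos": [0, 0, 0.05], "turn": 0, "hand": 1},
    {"delta_pos": [0, 0, 0.05], "turn": 0, "hand": 1},
    {"delta_pos": [0, 0, 0.05], "turn": 0, "hand": 1},
    {"delta_pos": [0, 0, 0.05], "turn": 0, "hand": 1},
    {"delta_pos": [0, 0, 0.05], "turn": 0, "hand": 1},
  ],
)

```text
t: 7.15
tool_pos: [0.5803, 0.1398, 0.0899]
eef_rot: [2.217, 2.226, 0.0]
wrist_force: [0.3, 0.7, -0.4]
opening: 0.0857
gripper_force: 0.0
```

>>> move_arm(
  targets=[
    {"delta_pos": [0, 0, -4], "turn": 0, "hand": 1},
    {"delta_pos": [0, 0, -8], "turn": 0, "hand": 1},
    {"delta_pos": [0, 0, -13], "turn": 0, "hand": 1},
    {"delta_pos": [0, 0, -16], "turn": 0, "hand": 1},
    {"delta_pos": [0, 0, -16], "turn": 0, "hand": 1},
  ],
)

```text
t: 7.65
tool_pos: [0.5813, 0.1399, 0.255]
eef_rot: [2.214, 2.223, 0.01]
wrist_force: [-0.1, 0.4, -0.2]
opening: 0.0853
gripper_force: 0.0
```

```bash
cat > chk.py <<'E'
from h import *
def board(d,T):
    hsv=cv2.cvtColor(d['color'],cv2.COLOR_RGB2HSV)
    m=cv2.inRange(hsv,(45,80,40),(85,255,255))
    c=max(cv2.findContours(m,0,1)[0],key=cv2.contourArea)[:,0]
    print('board',cv2.minAreaRect((cast(d,c,.012,T)[:,:2]*1000).astype(np.float32)))
def top(d,T,c,zlo,zhi,r=.045):
    P=cloud(d,T);m=(P[...,2]>zlo)&(P[...,2]<zhi)&(np.hypot(P[...,0]-c[0],P[...,1]-c[1])<r)
    q=(P[m][:,:2]*1000).astype(np.float32)
    print('n',m.sum(),'z',np.median(P[m][:,2]).round(4),'rect',cv2.minAreaRect(q),'circ',cv2.minEnclosingCircle(q))
E
python3 - <<'E'
from chk import *
from cell import manip
s,d,T=wrist(manip,'w6');board(d,T);top(d,T,(.580,.141),.038,.05)
plan(s,[.444,-.076,.25],0)
E
```

```text
board ((580.4749145507812, 141.00741577148438), (90.94577026367188, 70.10831451416016), 0.1670975685119629)
n 1684 z 0.0431 rect ((580.5361328125, 141.102294921875), (44.05303955078125, 44.226043701171875), 0.2835071086883545) circ ((580.4815673828125, 140.96420288085938), 30.971981048583984)
t 7.65 TCP [0.5813 0.1399 0.255 ] close 0.23 tilt [0.0078 0.0014] q6 0.17 open 0.0853 F [-0.1  0.4 -0.2] -> delta [-21.54 -13.82   0.36] turn 0.004
```

The heat sink is centred on the chip to about 0.1 mm, with matching yaw. Next is the weight.

>>> move_arm(
  targets=[
    {"delta_pos": [-21.5, -13.8, 2], "turn": 0, "hand": 1},
    {"delta_pos": [-21.5, -13.8, 2], "turn": 0, "hand": 1},
    {"delta_pos": [-21.5, -13.8, 2], "turn": 0, "hand": 1},
    {"delta_pos": [-21.5, -13.8, 2], "turn": 0, "hand": 1},
    {"delta_pos": [-21.5, -13.8, 2], "turn": 0, "hand": 1},
  ],
)

```text
t: 8.2
tool_pos: [0.4447, -0.0717, 0.2291]
eef_rot: [-2.215, -2.225, 0.002]
wrist_force: [0.9, -1.4, 1.2]
opening: 0.0854
gripper_force: 0.0
```

```bash
python3 - <<'E'
from chk import *
from cell import manip
s,d,T=wrist(manip,'w7');top(d,T,(.443,-.076),.042,.058);top(d,T,(.443,-.076),.029,.04)
plan(s,[.443,-.0765,.14],0)
E
```

```text
n 661 z 0.0481 rect ((442.8562927246094, -75.28875732421875), (21.458885192871094, 21.097776412963867), 88.64370727539062) circ ((442.90875244140625, -75.54277801513672), 11.03211498260498)
n 889 z 0.034 rect ((443.1069641113281, -75.08685302734375), (35.05583572387695, 35.02861022949219), 43.71138381958008) circ ((443.05120849609375, -75.34640502929688), 17.918235778808594)
t 8.2 TCP [ 0.4447 -0.0717  0.2291] close 0.25 tilt [-0.0018  0.0004] q6 -0.25 open 0.0854 F [ 0.9 -1.4  1.2] -> delta [-0.48 -0.16  8.91] turn 0.004
```

>>> move_arm(
  targets=[
    {"delta_pos": [-0.37, -0.17, 4], "turn": 0.004, "hand": 1},
    {"delta_pos": [-0.37, -0.17, 8], "turn": 0.004, "hand": 1},
    {"delta_pos": [-0.37, -0.17, 11], "turn": 0.004, "hand": 1},
    {"delta_pos": [-0.37, -0.17, 11], "turn": 0.004, "hand": 1},
    {"delta_pos": [-0.37, -0.17, 11], "turn": 0.004, "hand": 1},
  ],
)

```text
t: 8.75
tool_pos: [0.4447, -0.0742, 0.1205]
eef_rot: [-2.22, -2.221, 0.001]
wrist_force: [1.0, 0.2, 0.4]
opening: 0.0851
gripper_force: 0.0
```

```bash
python3 - <<'E'
from chk import *
from cell import manip
s=manip.observe();plan(s,[.443,-.0754,.078],0)
E
```

```text
t 8.75 TCP [ 0.4447 -0.0742  0.1205] close 0.0 tilt [-0.0015  0.0004] q6 -0.25 open 0.0851 F [1.  0.2 0.4] -> delta [-0.13 -0.17  4.25] turn 0.0
```

>>> move_arm(
  targets=[
    {"delta_pos": [-0.1, -0.15, 2.5], "turn": 0, "hand": 1},
    {"delta_pos": [-0.1, -0.15, 4.2], "turn": 0, "hand": 1},
    {"delta_pos": [-0.1, -0.15, 4.2], "turn": 0, "hand": 1},
    {"delta_pos": [-0.1, -0.15, 4.2], "turn": 0, "hand": 1},
  ],
)

```text
t: 9.15
tool_pos: [0.444, -0.0753, 0.0798]
eef_rot: [2.22, 2.221, 0.001]
wrist_force: [0.8, 0.2, -0.3]
opening: 0.0852
gripper_force: 0.0
```

```bash
python3 - <<'E'
from chk import *
from cell import manip
s=manip.observe();plan(s,[.443,-.0754,.078],0)
E
```

```text
t 9.15 TCP [ 0.444  -0.0753  0.0798] close 0.01 tilt [ 0.0015 -0.0004] q6 -0.25 open 0.0852 F [ 0.8  0.2 -0.3] -> delta [-0.01 -0.1   0.18] turn 0.0
```

>>> move_arm(
  targets=[
    {"delta_pos": [0, -0.08, 0.15], "turn": 0, "hand": -1},
    {"delta_pos": [0, -0.08, 0.15], "turn": 0, "hand": -1},
    {"delta_pos": [0, -0.08, 0.15], "turn": 0, "hand": -1},
    {"delta_pos": [0, -0.08, 0.15], "turn": 0, "hand": -1},
    {"delta_pos": [0, -0.08, 0.15], "turn": 0, "hand": -1},
  ],
)

```text
t: 9.65
tool_pos: [0.4428, -0.0753, 0.0777]
eef_rot: [2.221, 2.221, 0.001]
wrist_force: [-3.3, 1.6, 10.3]
opening: 0.034
gripper_force: 58.9
```

>>> move_arm(
  targets=[
    {"delta_pos": [0, 0, 0], "turn": 0, "hand": -1},
    {"delta_pos": [0, 0, 0], "turn": 0, "hand": -1},
    {"delta_pos": [0, 0, 0], "turn": 0, "hand": -1},
  ],
)

```text
t: 9.95
tool_pos: [0.4428, -0.0753, 0.0777]
eef_rot: [2.221, 2.221, 0.001]
wrist_force: [-3.8, 0.1, 11.5]
opening: 0.0337
gripper_force: 58.9
```

```bash
python3 - <<'E'
from chk import *
from cell import manip
s=manip.observe();plan(s,[.443,-.0754,.2],0)
E
```

```text
t 9.95 TCP [ 0.4428 -0.0753  0.0777] close 0.01 tilt [ 0.0007 -0.0002] q6 -0.25 open 0.0337 F [-3.8  0.1 11.5] -> delta [-1.000e-02  3.000e-02 -1.223e+01] turn 0.0
```

>>> move_arm(
  targets=[
    {"delta_pos": [0, 0, -5], "turn": 0, "hand": -1},
    {"delta_pos": [0, 0, -10], "turn": 0, "hand": -1},
    {"delta_pos": [5, 3, -13], "turn": 0, "hand": -1},
    {"delta_pos": [10, 6.5, -14], "turn": 0, "hand": -1},
    {"delta_pos": [14, 9, -14], "turn": 0, "hand": -1},
  ],
)

```text
t: 10.45
tool_pos: [0.5208, 0.0464, 0.217]
eef_rot: [2.221, 2.219, 0.003]
wrist_force: [0.2, -1.5, -1.6]
opening: 0.0341
gripper_force: 61.4
```

```bash
python3 - <<'E'
from chk import *
from cell import manip
s=manip.observe();plan(s,[.535,.141,.22],0)
E
```

```text
t 10.45 TCP [0.5208 0.0464 0.217 ] close -0.06 tilt [ 0.0027 -0.    ] q6 0.02 open 0.0341 F [ 0.2 -1.5 -1.6] -> delta [ 9.46  1.41 -0.3 ] turn -0.001
```

>>> move_arm(
  targets=[
    {"delta_pos": [5, 3, 0], "turn": 0, "hand": -1},
    {"delta_pos": [9.4, 6, 0], "turn": 0, "hand": -1},
    {"delta_pos": [9.4, 6, 3], "turn": 0, "hand": -1},
    {"delta_pos": [9.4, 6, 6], "turn": 0, "hand": -1},
    {"delta_pos": [9.4, 6, 6], "turn": 0, "hand": -1},
  ],
)

```text
t: 10.95
tool_pos: [0.578, 0.1392, 0.1507]
eef_rot: [-2.217, -2.219, 0.01]
wrist_force: [-0.6, -0.5, -3.0]
opening: 0.0337
gripper_force: 61.2
```

```bash
python3 - <<'E'
from chk import *
from cell import manip
s,d,T=wrist(manip,'w8')
C=cloud(d,np.array(d['tool_from_camera']))
for lo,hi in((.024,.033),(.041,.046)):
    k=(C[...,2]>lo)&(C[...,2]<hi)&(abs(C[...,0])<.03)&(abs(C[...,1])<.0165);q=C[k]
    print(k.sum(),np.nanpercentile(q,[1,50,99],axis=0).round(4).tolist() if k.any() else '')
plan(s,[.5805,.1409,.135],0)
E
```

```text
3042 [[-0.0098, -0.01, 0.028], [0.0016, 0.0001, 0.0297], [0.0105, 0.0101, 0.0327]]
3453 [[-0.01, -0.016, 0.0418], [0.008, -0.0001, 0.0436], [0.0172, 0.0161, 0.0457]]
t 10.95 TCP [0.578  0.1392 0.1507] close 0.04 tilt [-0.0078 -0.0014] q6 0.17 open 0.0337 F [-0.6 -0.5 -3. ] -> delta [0.18 0.26 1.57] turn 0.001
```

View pics/w8.png

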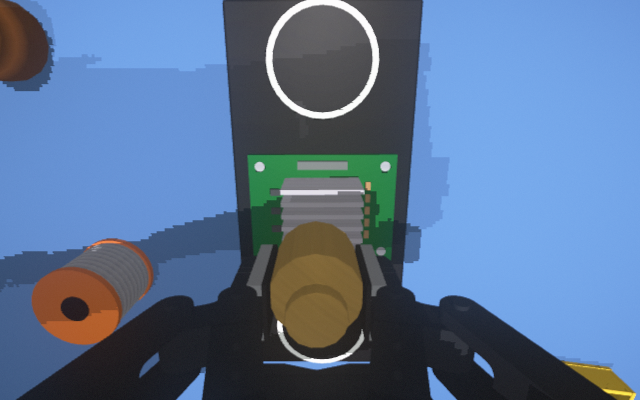

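The weight is held upright (270–363, 222–347) over the heat sink and centred in the grip. I'll lower it.

>>> move_arm(
  targets=[
    {"delta_pos": [0.1, 0.1, 1], "turn": 0, "hand": -1},
    {"delta_pos": [0.1, 0.1, 2], "turn": 0, "hand": -1},
    {"delta_pos": [0.1, 0.1, 2], "turn": 0, "hand": -1},
    {"delta_pos": [0.1, 0.1, 2], "turn": 0, "hand": -1},
  ],
)

```text
t: 11.4
tool_pos: [0.5809, 0.1399, 0.1354]
eef_rot: [2.222, 2.221, 0.0]
wrist_force: [-0.1, -0.5, -2.6]
opening: 0.0341
gripper_force: 61.4
```

```bash
python3 - <<'E'
from chk import *
from cell import manip
s=manip.observe();plan(s,[.5805,.141,.1217],0)
E
```

```text
t 11.4 TCP [0.5809 0.1399 0.1354] close -0.02 tilt [0.0003 0.    ] q6 0.18 open 0.0341 F [-0.1 -0.5 -2.6] -> delta [ 0.11 -0.04  1.37] turn -0.0
```

>>> move_arm(
  targets=[
    {"delta_pos": [0.11, -0.04, 0.7], "turn": 0, "hand": -1},
    {"delta_pos": [0.11, -0.04, 1.1], "turn": 0, "hand": -1},
    {"delta_pos": [0.11, -0.04, 1.25], "turn": 0, "hand": -1},
    {"delta_pos": [0.11, -0.04, 1.35], "turn": 0, "hand": -1},
    {"delta_pos": [0.11, -0.04, 1.35], "turn": 0, "hand": -1},
  ],
)

```text
t: 11.9
tool_pos: [0.5804, 0.1412, 0.1218]
eef_rot: [2.221, 2.221, 0.0]
wrist_force: [-1.8, 0.1, 1.5]
opening: 0.0335
gripper_force: 61.6
```

```bash
python3 - <<'E'
from chk import *
from cell import manip
s=manip.observe();plan(s,[.5805,.141,.1217],0)
E
```

```text
t 11.9 TCP [0.5804 0.1412 0.1218] close 0.0 tilt [0.0001 0.    ] q6 0.18 open 0.0335 F [-1.8  0.1  1.5] -> delta [-0.02  0.01  0.01] turn 0.0
```

>>> move_arm(
  targets=[
    {"delta_pos": [0, 0, 0], "turn": 0, "hand": 1},
    {"delta_pos": [0, 0, 0], "turn": 0, "hand": 1},
    {"delta_pos": [0, 0, 0], "turn": 0, "hand": 1},
    {"delta_pos": [0, 0, 0], "turn": 0, "hand": 1},
    {"delta_pos": [0, 0, 0], "turn": 0, "hand": 1},
  ],
)

```text
t: 12.4
tool_pos: [0.5804, 0.1412, 0.1215]
eef_rot: [2.221, 2.221, 0.0]
wrist_force: [0.3, 0.5, -0.6]
opening: 0.0856
gripper_force: 0.0
```

>>> move_arm(
  targets=[
    {"delta_pos": [0, 0, -4], "turn": 0, "hand": 1},
    {"delta_pos": [0, 0, -8], "turn": 0, "hand": 1},
    {"delta_pos": [0, 0, -13], "turn": 0, "hand": 1},
    {"delta_pos": [0, 0, -15], "turn": 0, "hand": 1},
    {"delta_pos": [0, 0, -15], "turn": 0, "hand": 1},
  ],
)

```text
t: 12.9
tool_pos: [0.5811, 0.1413, 0.2752]
eef_rot: [2.219, 2.219, 0.008]
wrist_force: [-1.1, -1.0, -1.1]
opening: 0.0854
gripper_force: 0.0
```

```bash
python3 - <<'E'
from chk import *
from cell import manip
s,d,T=wrist(manip,'w9');board(d,T);top(d,T,(.580,.141),.085,.1);top(d,T,(.580,.141),.072,.082);top(d,T,(.580,.141),.036,.047)
plan(s,[.437,.090,.25],0)
E
```

```text
board ((580.4889526367188, 140.81285095214844), (70.27330017089844, 91.24639129638672), 89.94794464111328)
n 659 z 0.0921 rect ((580.553955078125, 141.09326171875), (21.19487190246582, 21.37726402282715), 0.6774551272392273) circ ((580.4537963867188, 141.0589599609375), 11.027602195739746)
n 899 z 0.078 rect ((580.7103881835938, 141.2020721435547), (35.38813400268555, 35.031185150146484), 16.79680061340332) circ ((580.7285766601562, 140.9272003173828), 17.83380699157715)
n 591 z 0.043 rect ((580.5781860351562, 141.28875732421875), (44.04332733154297, 43.897464752197266), 89.93205261230469) circ ((580.7017822265625, 141.13040161132812), 30.750564575195312)
t 12.9 TCP [0.5811 0.1413 0.2752] close 0.0 tilt [0.006  0.0011] q6 0.18 open 0.0854 F [-1.1 -1.  -1.1] -> delta [ -5.13 -14.42   2.43] turn 0.0
```

>>> move_arm(
  targets=[
    {"delta_pos": [-5.1, -14.4, 0], "turn": 0, "hand": 1},
    {"delta_pos": [-5.1, -14.4, 2], "turn": 0, "hand": 1},
    {"delta_pos": [-5.1, -14.4, 4], "turn": 0, "hand": 1},
    {"delta_pos": [-5.1, -14.4, 4], "turn": 0, "hand": 1},
    {"delta_pos": [-5.1, -14.4, 4], "turn": 0, "hand": 1},
  ],
)

```text
t: 13.45
tool_pos: [0.4348, 0.0897, 0.2298]
eef_rot: [-2.22, -2.219, 0.004]
wrist_force: [1.9, 0.4, -0.5]
opening: 0.0858
gripper_force: 0.0
```

```bash
python3 - <<'E'
from chk import *
from cell import manip
s,d,T=wrist(manip,'w10');top(d,T,(.4375,.09),.039,.052)
plan(s,[.4375,.09,.12],0)
d=dict(np.load('pics/scene0.npz'));P=cloud(d);hsv=cv2.cvtColor(d['color'],cv2.COLOR_RGB2HSV)
for n,lo,hi in(('tray',(20,120,90),(35,255,255)),('meter',(170,120,60),(180,255,255))):
    m=cv2.inRange(hsv,lo,hi)>0; c=max(cv2.findContours(np.uint8(m),0,1)[0],key=cv2.contourArea)[:,0]
    q=P[c[:,1],c[:,0]];print(n,c.mean(0),np.nanmin(q,0),np.nanmax(q,0))
E
```

```text
n 3336 z 0.0445 rect ((437.4112854003906, 91.290283203125), (49.95376968383789, 49.18510055541992), 89.26072692871094) circ ((437.10406494140625, 91.10025024414062), 25.214725494384766)
t 13.45 TCP [0.4348 0.0897 0.2298] close -0.03 tilt [-0.0035 -0.0004] q6 0.12 open 0.0858 F [ 1.9  0.4 -0.5] -> delta [ 0.03  0.31 10.98] turn -0.0
tray [350.98920863 263.91726619] [ 0.72246981 -0.12858359 -0.00295224] [0.7990352  0.0164508  0.03034861]
meter [207.75274725 280.98351648] [ 0.51020074 -0.46551067  0.00793817] [ 0.66352109 -0.38045335  0.04264344]
```

Reel at (0.4372, 0.0912). The tray starts at x 0.722, clear of the rings.

>>> move_arm(
  targets=[
    {"delta_pos": [0.15, 0.2, 4], "turn": 0, "hand": 1},
    {"delta_pos": [0.15, 0.2, 8], "turn": 0, "hand": 1},
    {"delta_pos": [0.15, 0.2, 11], "turn": 0, "hand": 1},
    {"delta_pos": [0.15, 0.2, 11], "turn": 0, "hand": 1},
    {"delta_pos": [0.15, 0.2, 11], "turn": 0, "hand": 1},
  ],
)

```text
t: 14.0
tool_pos: [0.4393, 0.0919, 0.122]
eef_rot: [-2.221, -2.222, 0.0]
wrist_force: [-0.5, 0.1, 0.5]
opening: 0.0852
gripper_force: 0.0
```

```bash
python3 - <<'E'
from chk import *
from cell import manip
s=manip.observe()
plan(s,[.4372,.0912,.078],0)
E
```

```text
t 14.0 TCP [0.4393 0.0919 0.122 ] close 0.01 tilt [-0.0002 -0.    ] q6 0.12 open 0.0852 F [-0.5  0.1  0.5] -> delta [-0.07 -0.21  4.4 ] turn 0.0
```

>>> move_arm(
  targets=[
    {"delta_pos": [-0.07, -0.2, 2.5], "turn": 0, "hand": 1},
    {"delta_pos": [-0.07, -0.2, 4.4], "turn": 0, "hand": 1},
    {"delta_pos": [-0.07, -0.2, 4.4], "turn": 0, "hand": 1},
    {"delta_pos": [-0.07, -0.2, 4.4], "turn": 0, "hand": 1},
    {"delta_pos": [-0.07, -0.2, 4.4], "turn": 0, "hand": -1},
  ],
)

```text
t: 14.5
tool_pos: [0.4374, 0.0911, 0.0792]
eef_rot: [2.22, 2.22, 0.003]
wrist_force: [0.3, 0.1, 0.9]
opening: 0.0734
gripper_force: 0.0
```

>>> move_arm(
  targets=[
    {"delta_pos": [0, 0, 0], "turn": 0, "hand": -1},
    {"delta_pos": [0, 0, 0], "turn": 0, "hand": -1},
    {"delta_pos": [0, 0, 0], "turn": 0, "hand": -1},
    {"delta_pos": [0, 0, 0], "turn": 0, "hand": -1},
    {"delta_pos": [0, 0, 0], "turn": 0, "hand": -1},
  ],
)

```text
t: 15.0
tool_pos: [0.4369, 0.091, 0.0787]
eef_rot: [2.221, 2.221, 0.002]
wrist_force: [-4.9, -0.7, 16.2]
opening: 0.0478
gripper_force: 58.9
```

>>> move_arm(
  targets=[
    {"delta_pos": [0, 0, -4], "turn": 0, "hand": -1},
    {"delta_pos": [0, 0, -8], "turn": 0, "hand": -1},
    {"delta_pos": [0, 0, -12], "turn": 0, "hand": -1},
    {"delta_pos": [0, 0, -14], "turn": 0, "hand": -1},
    {"delta_pos": [0, 0, -14], "turn": 0, "hand": -1},
  ],
)

```text
t: 15.5
tool_pos: [0.4371, 0.0911, 0.2203]
eef_rot: [2.219, 2.219, 0.007]
wrist_force: [-0.5, 0.4, -3.2]
opening: 0.0474
gripper_force: 62.0
```

```bash
python3 - <<'E'
from chk import *
from cell import manip
s=manip.observe()
plan(s,[.56,-.057,.22],4.2)
E
```

```text
t 15.5 TCP [0.4371 0.0911 0.2203] close 0.0 tilt [0.0053 0.0007] q6 0.12 open 0.0474 F [-0.5  0.4 -3.2] -> delta [-14.81  12.28   0.09] turn -0.073
```

>>> move_arm(
  targets=[
    {"delta_pos": [-14.8, 12.3, 0], "turn": -0.073, "hand": -1},
    {"delta_pos": [-14.8, 12.3, 0], "turn": -0.073, "hand": -1},
    {"delta_pos": [-14.8, 12.3, 0], "turn": -0.073, "hand": -1},
    {"delta_pos": [-14.8, 12.3, 0], "turn": -0.073, "hand": -1},
    {"delta_pos": [-14.8, 12.3, 0], "turn": -0.073, "hand": -1},
  ],
)

```text
t: 16.0
tool_pos: [0.5609, -0.0606, 0.2154]
eef_rot: [-2.142, -2.296, 0.002]
wrist_force: [0.1, 0.6, -2.3]
opening: 0.0477
gripper_force: 62.4
```

```bash
python3 - <<'E'
from chk import *
from cell import manip
s,d,T=wrist(manip,'w11')
hsv=cv2.cvtColor(d['color'],cv2.COLOR_RGB2HSV)
w=cv2.inRange(hsv,(0,0,150),(180,60,255))
for q in cv2.findContours(w,0,1)[0]:
    if cv2.contourArea(q)>1000:
        p=(cast(d,q[:,0],.008,T)[:,:2]*1000).astype(np.float32);print('ring/board',q[:,0].mean(0),cv2.minEnclosingCircle(p),cv2.minAreaRect(p))
C=cloud(d,np.array(d['tool_from_camera']))
k=(C[...,2]>.028)&(C[...,2]<.042)&(abs(C[...,0])<.035)&(abs(C[...,1])<.035);q=C[k]
print(k.sum(),np.nanpercentile(q,[1,50,99],axis=0).round(4).tolist())
plan(s,[.617,-.0545,.16],4.2)
E
```

```text
ring/board [408.49308756 257.21198157] ((640.2127075195312, -130.71214294433594), 36.77763748168945) ((640.3745727539062, -130.70089721679688), (57.07042694091797, 46.8004035949707), 4.005148410797119)
ring/board [354.80645161  44.34739454] ((580.9299926757812, 52.66916275024414), 32.23359680175781) ((581.2922973632812, 48.36467742919922), (64.03611755371094, 55.70445251464844), 3.9457905292510986)
16243 [[-0.0213, -0.0283, 0.0305], [0.0041, -0.0001, 0.0344], [0.0247, 0.0285, 0.0404]]
t 16.0 TCP [ 0.5609 -0.0606  0.2154] close 3.98 tilt [-0.0016 -0.0003] q6 -0.24 open 0.0477 F [ 0.1  0.6 -2.3] -> delta [0.22 5.65 5.53] turn -0.004
```

View pics/w11.png

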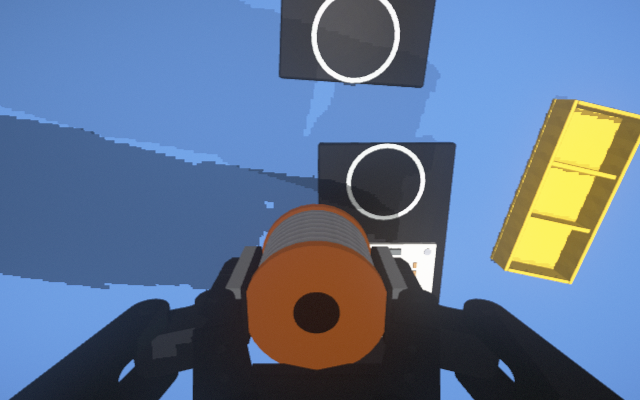

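The reel is held upright (248–385, 205–368) and the white board's left ring is at (385,181). I'll measure that ring in a crop of the saved picture.

```bash
python3 - <<'E'
from chk import *
from cell import manip
s,d,T=wrist(manip,'w12')
hsv=cv2.cvtColor(d['color'],cv2.COLOR_RGB2HSV)
w=cv2.inRange(hsv,(0,0,120),(180,70,255));w[:138]=0;w[238:]=0;w[:,:322]=0;w[:,450:]=0
q=max(cv2.findContours(w,0,1)[0],key=len);v,u=np.nonzero(cv2.drawContours(w*0,[q],-1,255,-1))
p=(cast(d,q[:,0],.008,T)[:,:2]*1000).astype(np.float32)
print(len(q),cv2.minEnclosingCircle(p),cv2.fitEllipse(p),p.max(0),p.min(0))
plan(s,[.617,-.0545,.16],4.2)
E
```

```text
219 ((616.4255981445312, -54.39933776855469), 32.45067596435547) ((616.6240844726562, -54.16184616088867), (63.290592193603516, 64.01499938964844), 62.02976989746094) [648.639   -22.29475] [584.294   -85.93323]
t 16.05 TCP [ 0.5596 -0.0588  0.2153] close 4.03 tilt [-0.0028  0.0004] q6 -0.24 open 0.0471 F [ 0.5  0.6 -1.2] -> delta [0.02 5.77 5.52] turn -0.003
```

>>> move_arm(
  targets=[
    {"delta_pos": [0, 4, 1], "turn": 0, "hand": -1},
    {"delta_pos": [0, 5.7, 5], "turn": 0, "hand": -1},
    {"delta_pos": [0, 5.7, 8], "turn": 0, "hand": -1},
    {"delta_pos": [0, 5.7, 10], "turn": 0, "hand": -1},
    {"delta_pos": [0, 5.7, 10], "turn": 0, "hand": -1},
  ],
)

```text
t: 16.6
tool_pos: [0.6144, -0.0516, 0.1139]
eef_rot: [-2.134, -2.298, 0.006]
wrist_force: [-0.3, 0.2, -2.4]
opening: 0.0471
gripper_force: 62.6
```

```bash
python3 - <<'E'
from chk import *
from cell import manip
s=manip.observe();plan(s,[.6165,-.0547,.0867],4.0)
E
```

```text
t 16.6 TCP [ 0.6144 -0.0516  0.1139] close 4.25 tilt [-0.0065  0.001 ] q6 -0.22 open 0.0471 F [-0.3  0.2 -2.4] -> delta [-0.33  0.21  2.72] turn 0.004
```

>>> move_arm(
  targets=[
    {"delta_pos": [-0.2, 0.1, 1], "turn": 0, "hand": -1},
    {"delta_pos": [-0.2, 0.1, 1.7], "turn": 0, "hand": -1},
    {"delta_pos": [-0.2, 0.1, 1.7], "turn": 0, "hand": -1},
    {"delta_pos": [-0.2, 0.1, 1.7], "turn": 0, "hand": -1},
  ],
)

```text
t: 17.0
tool_pos: [0.6175, -0.0548, 0.101]
eef_rot: [2.139, 2.301, 0.001]
wrist_force: [-0.4, -1.3, -1.8]
opening: 0.0473
gripper_force: 62.7
```

```bash
python3 - <<'E'
from chk import *
from cell import manip
s=manip.observe();plan(s,[.6165,-.0547,.0867],4.0)
E
```

```text
t 17.0 TCP [ 0.6175 -0.0548  0.101 ] close 4.18 tilt [ 0.0006 -0.0001] q6 -0.22 open 0.0473 F [-0.4 -1.3 -1.8] -> delta [ 0.02 -0.1   1.43] turn 0.003
```

>>> move_arm(
  targets=[
    {"delta_pos": [0, -0.1, 0.7], "turn": 0, "hand": -1},
    {"delta_pos": [0, -0.1, 1.2], "turn": 0, "hand": -1},
    {"delta_pos": [0, -0.1, 1.42], "turn": 0, "hand": -1},
    {"delta_pos": [0, -0.1, 1.42], "turn": 0, "hand": -1},
  ],
)

```text
t: 17.4
tool_pos: [0.6163, -0.0549, 0.0869]
eef_rot: [-2.139, -2.301, 0.0]
wrist_force: [-6.9, 0.8, 8.6]
opening: 0.0476
gripper_force: 63.1
```

```bash
python3 - <<'E'
from chk import *
from cell import manip
s=manip.observe();plan(s,[.6165,-.0547,.0867],4.0)
E
```

```text
t 17.4 TCP [ 0.6163 -0.0549  0.0869] close 4.19 tilt [-0.0004 -0.    ] q6 -0.22 open 0.0476 F [-6.9  0.8  8.6] -> delta [0.02 0.02 0.02] turn 0.003
```

Contact with the plate. I'll release and rise.

>>> move_arm(
  targets=[
    {"delta_pos": [0, 0, 0], "turn": 0, "hand": 1},
    {"delta_pos": [0, 0, 0], "turn": 0, "hand": 1},
    {"delta_pos": [0, 0, 0], "turn": 0, "hand": 1},
    {"delta_pos": [0, 0, 0], "turn": 0, "hand": 1},
    {"delta_pos": [0, 0, 0], "turn": 0, "hand": 1},
  ],
)

```text
t: 17.9
tool_pos: [0.6164, -0.0549, 0.0862]
eef_rot: [-2.139, -2.301, 0.0]
wrist_force: [0.7, 1.3, -0.3]
opening: 0.0854
gripper_force: 0.0
```

>>> move_arm(
  targets=[
    {"delta_pos": [0, 0, -4], "turn": 0, "hand": 1},
    {"delta_pos": [0, 0, -8], "turn": 0, "hand": 1},
    {"delta_pos": [0, 0, -13], "turn": 0, "hand": 1},
    {"delta_pos": [0, 0, -17], "turn": 0, "hand": 1},
    {"delta_pos": [0, 0, -17], "turn": 0, "hand": 1},
  ],
)

```text
t: 18.4
tool_pos: [0.6177, -0.055, 0.2628]
eef_rot: [2.133, 2.295, 0.009]
wrist_force: [-0.3, 0.5, -1.9]
opening: 0.0852
gripper_force: 0.0
```

```bash
python3 - <<'E'
from chk import *
from cell import manip
s,d,T=wrist(manip,'w13');top(d,T,(.6165,-.0545),.047,.06)
plan(s,[.40,.238,.26],4.2)
E
```

```text
n 2821 z 0.0526 rect ((616.6867065429688, -54.6986198425293), (48.84021759033203, 49.97015380859375), 2.963758945465088) circ ((616.3460083007812, -54.67729568481445), 25.14841651916504)
t 18.4 TCP [ 0.6177 -0.055   0.2628] close 4.19 tilt [ 0.0098 -0.0014] q6 -0.22 open 0.0852 F [-0.3  0.5 -1.9] -> delta [ 3.081e+01 -1.957e+01  2.000e-02] turn -0.0
```

>>> move_arm(
  targets=[
    {"delta_pos": [30.8, -19.6, 0], "turn": 0, "hand": 1},
    {"delta_pos": [30.8, -19.6, 0], "turn": 0, "hand": 1},
    {"delta_pos": [30.8, -19.6, 0], "turn": 0, "hand": 1},
    {"delta_pos": [30.8, -19.6, 0], "turn": 0, "hand": 1},
    {"delta_pos": [30.8, -19.6, 0], "turn": 0, "hand": 1},
  ],
)

```text
t: 18.95
tool_pos: [0.4653, 0.1468, 0.255]
eef_rot: [-2.139, -2.3, 0.003]
wrist_force: [1.3, 0.9, 0.1]
opening: 0.0853
gripper_force: 0.0
```

```bash
python3 - <<'E'
from chk import *
from cell import manip
s=manip.observe();plan(s,[.40,.238,.24],4.2)
E
```

```text
t 18.95 TCP [0.4653 0.1468 0.255 ] close 4.16 tilt [-0.002  -0.0004] q6 0.16 open 0.0853 F [1.3 0.9 0.1] -> delta [ 9.57 -5.85  1.5 ] turn -0.001
```

>>> move_arm(
  targets=[
    {"delta_pos": [9.6, -5.9, 1.5], "turn": 0, "hand": 1},
    {"delta_pos": [9.6, -5.9, 1.5], "turn": 0, "hand": 1},
    {"delta_pos": [9.6, -5.9, 1.5], "turn": 0, "hand": 1},
    {"delta_pos": [9.6, -5.9, 1.5], "turn": 0, "hand": 1},
  ],
)

```text
t: 19.35
tool_pos: [0.4002, 0.2381, 0.2402]
eef_rot: [-2.135, -2.304, 0.003]
wrist_force: [-0.0, 0.4, -0.4]
opening: 0.0852
gripper_force: 0.0
```

```bash
python3 - <<'E'
from chk import *
from cell import manip
s,d,T=wrist(manip,'w14');top(d,T,(.401,.239),.045,.06);top(d,T,(.401,.239),.01,.06)
plan(s,[.401,.239,.12],4.2)
E
```

```text
n 2011 z 0.0495 rect ((400.72515869140625, 240.1417236328125), (38.905723571777344, 39.32844161987305), 72.43382263183594) circ ((400.63812255859375, 239.90762329101562), 20.010988235473633)
n 2496 z 0.0493 rect ((400.0496520996094, 241.35340881347656), (40.865882873535156, 41.1436882019043), 73.5910415649414) circ ((400.6053161621094, 241.5060272216797), 21.331937789916992)
t 19.35 TCP [0.4002 0.2381 0.2402] close 4.35 tilt [-0.0018 -0.0009] q6 0.38 open 0.0852 F [-0.   0.4 -0.4] -> delta [ 0.09  0.11 12.02] turn 0.003
```

Jar at (0.4007, 0.240).

>>> move_arm(
  targets=[
    {"delta_pos": [0.18, 0.06, 4], "turn": 0, "hand": 1},
    {"delta_pos": [0.18, 0.06, 8], "turn": 0, "hand": 1},
    {"delta_pos": [0.18, 0.06, 12], "turn": 0, "hand": 1},
    {"delta_pos": [0.18, 0.06, 12], "turn": 0, "hand": 1},
    {"delta_pos": [0.18, 0.06, 12], "turn": 0, "hand": 1},
  ],
)

```text
t: 19.9
tool_pos: [0.4026, 0.2382, 0.1219]
eef_rot: [-2.14, -2.299, 0.001]
wrist_force: [-0.1, 0.3, -0.1]
opening: 0.0853
gripper_force: 0.0
```

```bash
python3 - <<'E'
from chk import *
from cell import manip
s=manip.observe();plan(s,[.4007,.240,.078],4.2)
E
```

```text
t 19.9 TCP [0.4026 0.2382 0.1219] close 4.1 tilt [-0.0007 -0.0004] q6 0.38 open 0.0853 F [-0.1  0.3 -0.1] -> delta [ 0.19 -0.18  4.39] turn -0.002
```

>>> move_arm(
  targets=[
    {"delta_pos": [0.17, -0.17, 2.5], "turn": 0, "hand": 1},
    {"delta_pos": [0.17, -0.17, 4.4], "turn": 0, "hand": 1},
    {"delta_pos": [0.17, -0.17, 4.4], "turn": 0, "hand": 1},
    {"delta_pos": [0.17, -0.17, 4.4], "turn": 0, "hand": 1},
    {"delta_pos": [0.17, -0.17, 4.4], "turn": 0, "hand": -1},
  ],
)

```text
t: 20.4
tool_pos: [0.4009, 0.2408, 0.0792]
eef_rot: [2.138, 2.3, 0.004]
wrist_force: [-0.6, 0.1, 0.7]
opening: 0.0729
gripper_force: 0.0
```

>>> move_arm(
  targets=[
    {"delta_pos": [0, 0, 0], "turn": 0, "hand": -1},
    {"delta_pos": [0, 0, 0], "turn": 0, "hand": -1},
    {"delta_pos": [0, 0, 0], "turn": 0, "hand": -1},
    {"delta_pos": [0, 0, 0], "turn": 0, "hand": -1},
    {"delta_pos": [0, 0, 0], "turn": 0, "hand": -1},
  ],
)

```text
t: 20.9
tool_pos: [0.4003, 0.2407, 0.0784]
eef_rot: [2.139, 2.301, 0.001]
wrist_force: [-3.7, -3.0, 15.1]
opening: 0.0416
gripper_force: 59.1
```

>>> move_arm(
  targets=[
    {"delta_pos": [0, 0, -4], "turn": 0, "hand": -1},
    {"delta_pos": [0, 0, -8], "turn": 0, "hand": -1},
    {"delta_pos": [0, 0, -12], "turn": 0, "hand": -1},
    {"delta_pos": [0, 0, -16], "turn": 0, "hand": -1},
    {"delta_pos": [0, 0, -18], "turn": 0, "hand": -1},
  ],
)

```text
t: 21.4
tool_pos: [0.4003, 0.2407, 0.261]
eef_rot: [2.138, 2.3, 0.006]
wrist_force: [0.7, 0.3, -0.9]
opening: 0.0413
gripper_force: 62.4
```

```bash
python3 - <<'E'
from chk import *
from cell import manip
s=manip.observe();plan(s,[.57,-.23,.24],4.2)
E
```

```text
t 21.4 TCP [0.4003 0.2407 0.261 ] close 4.19 tilt [0.0039 0.0019] q6 0.39 open 0.0413 F [ 0.7  0.3 -0.9] -> delta [-48.19  13.48   2.07] turn -0.0
```

>>> move_arm(
  targets=[
    {"delta_pos": [-48, 13.5, 0], "turn": 0, "hand": -1},
    {"delta_pos": [-48, 13.5, 0], "turn": 0, "hand": -1},
    {"delta_pos": [-48, 13.5, 0], "turn": 0, "hand": -1},
    {"delta_pos": [-48, 13.5, 0], "turn": 0, "hand": -1},
    {"delta_pos": [-48, 13.5, 0], "turn": 0, "hand": -1},
  ],
)

```text
t: 21.9
tool_pos: [0.4852, 0.0034, 0.2577]
eef_rot: [2.139, 2.301, 0.001]
wrist_force: [0.7, 0.4, -0.6]
opening: 0.0418
gripper_force: 62.4
```

```bash
python3 - <<'E'
from chk import *
from cell import manip
s=manip.observe();plan(s,[.57,-.23,.22],4.2)
E
```

```text
t 21.9 TCP [0.4852 0.0034 0.2577] close 4.19 tilt [ 0.0005 -0.    ] q6 -0.14 open 0.0418 F [ 0.7  0.4 -0.6] -> delta [-23.9    6.75   3.78] turn -0.0
```

>>> move_arm(
  targets=[
    {"delta_pos": [-23.9, 6.8, 3.8], "turn": 0, "hand": -1},
    {"delta_pos": [-23.9, 6.8, 3.8], "turn": 0, "hand": -1},
    {"delta_pos": [-23.9, 6.8, 3.8], "turn": 0, "hand": -1},
    {"delta_pos": [-23.9, 6.8, 3.8], "turn": 0, "hand": -1},
    {"delta_pos": [-23.9, 6.8, 3.8], "turn": 0, "hand": -1},
  ],
)

```text
t: 22.4
tool_pos: [0.57, -0.2287, 0.2193]
eef_rot: [-2.139, -2.301, -0.0]
wrist_force: [0.2, 1.4, 0.3]
opening: 0.0414
gripper_force: 62.4
```

>>> move_arm(
  targets=[
    {"delta_pos": [0, 0, 0], "turn": 0, "hand": -1},
    {"delta_pos": [0, 0, 0], "turn": 0, "hand": -1},
  ],
)

```text
t: 22.6
tool_pos: [0.5695, -0.2273, 0.2188]
eef_rot: [-2.14, -2.298, 0.001]
wrist_force: [-0.8, 0.7, -1.1]
opening: 0.0413
gripper_force: 62.3
```

```bash
python3 - <<'E'
from chk import *
from cell import manip
s,d,T=wrist(manip,'w15');np.savez('pics/w15.npz',T=T,**d)
hsv=cv2.cvtColor(d['color'],cv2.COLOR_RGB2HSV)
w=cv2.inRange(hsv,(0,0,120),(180,70,255))
for q in cv2.findContours(w,0,1)[0]:
    if cv2.contourArea(q)>800:
        p=(cast(d,q[:,0],.008,T)[:,:2]*1000).astype(np.float32);print(q[:,0].mean(0),cv2.minEnclosingCircle(p))
C=cloud(d,np.array(d['tool_from_camera']))
k=(C[...,2]>.024)&(C[...,2]<.034)&(abs(C[...,0])<.035)&(abs(C[...,1])<.035);q=C[k]
print(k.sum(),np.nanpercentile(q,[1,50,99],axis=0).round(4).tolist())
plan(s,[.63,-.23,.16],4.2)
E
```

```text
[315.79113924 319.42721519] ((578.6476440429688, -359.86334228515625), 56.30194091796875)
[388.76995305 191.27699531] ((629.688720703125, -230.0348358154297), 32.443885803222656)
[395.97477064  78.10091743] ((623.7655029296875, -142.2797393798828), 57.68705368041992)
11487 [[-0.0169, -0.0309, 0.0245], [0.0036, 0.0002, 0.0292], [0.0188, 0.031, 0.0338]]
t 22.6 TCP [ 0.5695 -0.2273  0.2188] close 4.1 tilt [-0.0012  0.0007] q6 -0.51 open 0.0413 F [-0.8  0.7 -1.1] -> delta [-0.7   6.02  5.88] turn -0.002
```

View pics/w15.png

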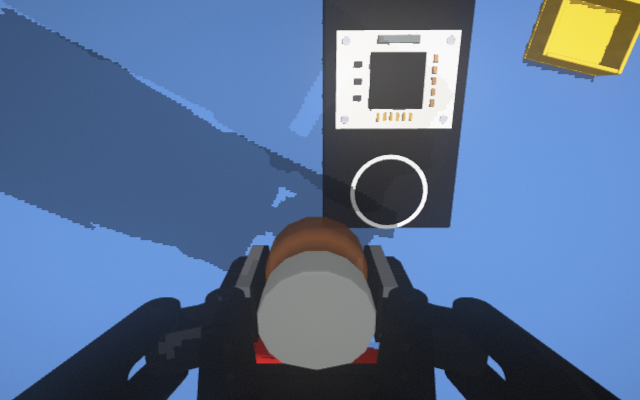

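The jar is held upright (258–376, 217–368) and the right ring at (389,191) comes out at (0.6297, -0.230).

>>> move_arm(
  targets=[
    {"delta_pos": [-0.7, 4, 1], "turn": 0, "hand": -1},
    {"delta_pos": [-0.7, 6, 5], "turn": 0, "hand": -1},
    {"delta_pos": [-0.7, 6, 8], "turn": 0, "hand": -1},
    {"delta_pos": [-0.7, 6, 10.5], "turn": 0, "hand": -1},
    {"delta_pos": [-0.7, 6, 10.5], "turn": 0, "hand": -1},
  ],
)

```text
t: 23.15
tool_pos: [0.629, -0.2273, 0.1115]
eef_rot: [-2.133, -2.299, 0.003]
wrist_force: [1.4, 0.5, -0.4]
opening: 0.0414
gripper_force: 62.3
```

```bash
python3 - <<'E'
from chk import *
from cell import manip
s=manip.observe();plan(s,[.6297,-.2303,.0864],4.2)
E
```

```text
t 23.15 TCP [ 0.629  -0.2273  0.1115] close 4.28 tilt [-0.0053  0.0023] q6 -0.48 open 0.0414 F [ 1.4  0.5 -0.4] -> delta [-0.31  0.06  2.5 ] turn 0.001
```

>>> move_arm(
  targets=[
    {"delta_pos": [-0.2, 0, 0.8], "turn": 0, "hand": -1},
    {"delta_pos": [-0.2, 0, 1.4], "turn": 0, "hand": -1},
    {"delta_pos": [-0.2, 0, 1.4], "turn": 0, "hand": -1},
    {"delta_pos": [-0.2, 0, 1.4], "turn": 0, "hand": -1},
  ],
)

```text
t: 23.55
tool_pos: [0.6305, -0.2313, 0.1014]
eef_rot: [2.138, 2.3, 0.001]
wrist_force: [-0.8, -0.2, -0.9]
opening: 0.0413
gripper_force: 62.4
```

```bash
python3 - <<'E'
from chk import *
from cell import manip
s=manip.observe();plan(s,[.6297,-.2303,.0864],4.2)
E
```

```text
t 23.55 TCP [ 0.6305 -0.2313  0.1014] close 4.18 tilt [ 0.0009 -0.0004] q6 -0.48 open 0.0413 F [-0.8 -0.2 -0.9] -> delta [ 0.11 -0.07  1.5 ] turn -0.0
```

>>> move_arm(
  targets=[
    {"delta_pos": [0.1, -0.07, 0.7], "turn": 0, "hand": -1},
    {"delta_pos": [0.1, -0.07, 1.2], "turn": 0, "hand": -1},
    {"delta_pos": [0.1, -0.07, 1.48], "turn": 0, "hand": -1},
    {"delta_pos": [0.1, -0.07, 1.48], "turn": 0, "hand": -1},
  ],
)

```text
t: 23.95
tool_pos: [0.6295, -0.2303, 0.0866]
eef_rot: [-2.139, -2.301, 0.0]
wrist_force: [-8.6, 3.5, 11.2]
opening: 0.0416
gripper_force: 63.7
```

```bash
python3 - <<'E'
from chk import *
from cell import manip
s=manip.observe();plan(s,[.6297,-.2303,.0864],4.2)
E
```

```text
t 23.95 TCP [ 0.6295 -0.2303  0.0866] close 4.19 tilt [-0.0004  0.0002] q6 -0.48 open 0.0416 F [-8.6  3.5 11.2] -> delta [-0.01  0.02  0.02] turn -0.0
```

>>> move_arm(
  targets=[
    {"delta_pos": [0, 0, 0], "turn": 0, "hand": 1},
    {"delta_pos": [0, 0, 0], "turn": 0, "hand": 1},
    {"delta_pos": [0, 0, 0], "turn": 0, "hand": 1},
    {"delta_pos": [0, 0, 0], "turn": 0, "hand": 1},
    {"delta_pos": [0, 0, 0], "turn": 0, "hand": 1},
  ],
)

```text
t: 24.45
tool_pos: [0.6295, -0.2304, 0.0856]
eef_rot: [-2.139, -2.301, 0.0]
wrist_force: [0.3, -0.2, -0.2]
opening: 0.0859
gripper_force: 0.0
```

>>> move_arm(
  targets=[
    {"delta_pos": [0, 0, -4], "turn": 0, "hand": 1},
    {"delta_pos": [0, 0, -8], "turn": 0, "hand": 1},
    {"delta_pos": [0, 0, -13], "turn": 0, "hand": 1},
    {"delta_pos": [0, 0, -18], "turn": 0, "hand": 1},
    {"delta_pos": [0, 0, -20], "turn": 0, "hand": 1},
  ],
)

```text
t: 24.95
tool_pos: [0.63, -0.2305, 0.2917]
eef_rot: [2.134, 2.296, 0.004]
wrist_force: [-0.8, 0.4, -0.9]
opening: 0.0854
gripper_force: 0.0
```

>>> move_arm(
  targets=[
    {"delta_pos": [0, -5, 0], "turn": 0, "hand": 1},
    {"delta_pos": [0, -10, 0], "turn": 0, "hand": 1},
    {"delta_pos": [0, -10, 0], "turn": 0, "hand": 1},
    {"delta_pos": [0, -10, 0], "turn": 0, "hand": 1},
    {"delta_pos": [0, -10, 0], "turn": 0, "hand": 1},
  ],
)

```text
t: 25.45
tool_pos: [0.5307, -0.2377, 0.2862]
eef_rot: [2.138, 2.3, 0.001]
wrist_force: [0.2, -0.5, 0.9]
opening: 0.0854
gripper_force: 0.0
```

```bash
python3 - <<'E'
from chk import *
from cell import manip
s,d,T=wrist(manip,'w16');top(d,T,(.6297,-.23),.048,.065)
plan(s,[.53,-.23,.28],4.2)
d=manip.snapshot('scene');cv2.imwrite('pics/scene1.png',d['color'][:,:,::-1])
E
```

```text
n 1669 z 0.0573 rect ((629.3422241210938, -230.70358276367188), (38.699073791503906, 39.094261169433594), 51.580421447753906) circ ((629.5477905273438, -230.8702392578125), 20.079166412353516)
t 25.45 TCP [ 0.5307 -0.2377  0.2862] close 4.2 tilt [ 0.0013 -0.0006] q6 -0.56 open 0.0854 F [ 0.2 -0.5  0.9] -> delta [ 0.78 -0.01  0.62] turn -0.0
```

View pics/scene1.png

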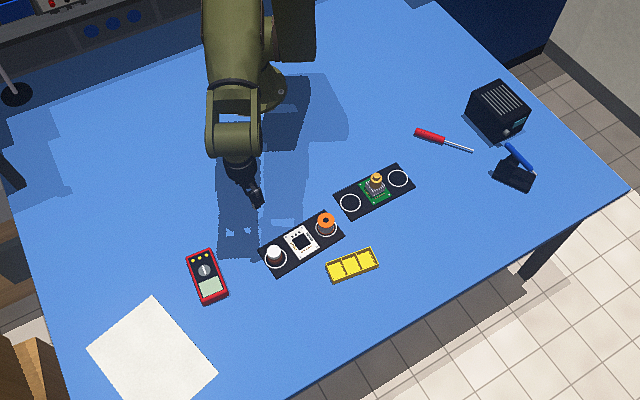

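The scene view shows the weight standing on the heat sink on the green board (376,182), the reel in the left ring (326,221) and the jar in the right ring (276,255). The multimeter, screwdriver and tray have not moved.

```bash
python3 -c "from cell import manip;print(manip.hand_in())"
```

```text
the job is handed in; nothing more can be done
None
```

The job is done and handed in at about 25 s: the heat sink is centred and square on the green board's chip with the brass weight upright on it, the reel stands in the white pallet's left ring and the flux jar in its right ring, and the multimeter, screwdriver and tray were left where they were.

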